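Back the bench winch off to its home stop

ROBOT

A 7-joint arm with a two-finger parallel gripper is mounted at the origin on a cart in front of the work surface, level with it; the furniture and walls round the work are solid. World frame = base frame: x ahead of the robot, y to its left, z up, the work surface at z = 0. Lengths are in m, angles in rad, forces in N, time in s.
With the tool pointing down it reaches from about 0.425 to 0.975 m from the base axis. Payload 16.7 kg.
Tool frame: the origin (TCP) lies at the very end of the fingers, on their centre line; the grasp point (between the pads) lies 19 mm behind it; z points along the fingers, y is the line along which they close (so a half turn about z gives the same grasp; the last joint's range is limited). The gripper opens to 85 mm and grips with 20 to 120 N. Pads are 22 mm wide; open, the fingers measure 114 mm over their backs; the gripper's body (76 mm by 85 mm) begins 54 mm behind the grasp point. The pads swing forward as they close: fully open they stand 13 mm farther back than shut.
Start: joints at [0.999, 0.426, 0.074, 1.606, -0.034, 1.111, -0.067], TCP at [0.277, -0.616, 0.231] pointing down, gripper open.
Joint ranges: [-2.85, 2.85], [-0.5, 2.14], [-1.23, 1.37], [0.21, 2.46], [-1.02, 4.16], [0.16, 2.05], [-2.73, 2.73]. Speed limits (rad/s): [1.89, 1.89, 2.39, 2.39, 3.01, 3.01, 3.01].

INTERFACE

Orientations are given as [roll, pitch, yaw] about the fixed x, y, z axes, in that order (R = Rz(yaw) Ry(pitch) Rx(roll)).
In Python, from cell import status, imaging, robot gives the robot as it stands.
- The arm moves only by the tool step_arm, never from a script. Its argument "plan" is a list of rows, each a list of 7 numbers: the shift along the tool's x, y, z scaled (see below), then the turn, a rotation vector about the tool's x, y, z scaled (see below), then the gripper's target within -1 to 1 (fully open at 1, half-way at 0, shut at -1). In form: [[x, y, z, ax, ay, az, claw], ...]. A call has 1 to 5 rows; each row is the pose to reach, as a shift and turn from the pose commanded when the call began, along the tool's axes at that moment; what a row does not reach only later rows make up. The controller multiplies each number of a shift by 75 cm and each number of a turn by 90 degrees. A row lasts 1/10 s, in which the tool goes at most 50 mm and 8.59 degrees, less where a joint would pass 70% of its speed; a pose out of reach is approached as far as the arm can. A call with a number of a shift or a turn outside -1 to 1 is refused whole. A call with a gripper value outside its range is refused whole. The fingers move at their own pace and stop on an object; "grip_force" is the grip in N (left out, the last holds). Time passes only in rows, so rows that repeat a pose let the fingers close. It gives the time, the measured TCP pose, the force, the opening and the grip force at its end, in the units of the state.
- status.get_state(): the state, without advancing time (a new reading comes with each control period).
- imaging.camera(name): name is "scene" or "side" or "wrist"; returns a dict with "pixels" (420x560x3 uint8, blue, green, red), "K" (3x3 intrinsics, pixels), "R" (3x3) and "t" (3): a world point X has camera coordinates R X + t; the wrist camera has in their place "hand_eye" (4x4, takes a point from camera to tool coordinates, whose origin is the TCP and whose axes are the flange's). Camera axes: x right, y down, z forward; pixel columns grow to the right and rows downward; lengths in m; the calibration is good to about 2 mm. A picture is of the moment at which its call begins: read the wrist's pose just before it. There is no depth.
- robot.sign_off(): hands the job in; it is judged then, once.
The state is a dict: "time_s": time; "joint_pos": joint angles; "joint_velocities": joint speeds; "joint_efforts": joint torques, N m; "tool_pos": TCP position; "eef_rot": TCP orientation; "contact_force": force on the tool from outside, world axes, zero at the start; "torque": the same for the moment, N m; "opening": finger opening in m; "grip_force": force on a finger pad.
Only numpy, scipy, OpenCV 4.12 (cv2) and the standard library are available. Lean on these libraries where they do the work, as an engineer would, in place of code of your own. Each camera call takes 0.05 s, during which the arm holds its last target. There are 200 camera calls.

TASK

The drum of the small bench winch has been left hard up against its pawl, whose toe is hooked under a tooth. Ease the drum a little forward (clockwise from above) by its crank knob to free the pawl, flip the pawl up and over until it lies back by itself, then wind the drum backward (counter-clockwise) until it comes up solid against the home stop hidden inside the housing. Press only gently on the stop (well under 20 N), never force the drum or the pawl against each other, leave the things round about where they are, and let go at the end.

Things in the scene. Friction and masses are not known exactly. Their poses are not given: they have to be found in the camera images.
- winch: the winch, screwed down: grey base plate 120 x 190 x 12 mm. Origin on the drum's upright axis at table height; z up. The pawl's bracket (76 mm high) is on the -y side, its hinge 98 mm from the drum axis. The drum's toothed top disc has radius 66 mm, top face 60 mm above the table; 12 saw teeth, 30 degrees apart at radius 46 to 62 mm, point up to 70 mm.
- drum_axis (a point): point on the drum's upright axis at the top face of the toothed disc (60 mm above the table); axes as the winch's. The hub nut there reaches 74 mm.
- drum: the drum; origin on its axis at table height, z up, x axis towards the crank knob. Backward = counter-clockwise from above. At the start the knob lies along the winch's +x (within 2 degrees). Drag 0.16 N m (4 to 5 N at the knob), the same both ways; it stays where left. The pawl's toe is hooked under a lip on a tooth: easing forward by 8 to 20 degrees (12 is good) frees it.
- knob_mid (a point): the middle of the crank knob: black upright cylinder of diameter 19 mm, 41 mm tall, from 71 to 112 mm above the table, standing on the disc 36 mm from the drum axis; it spins freely on its own pin. This point lies 91 mm above the table.
- pawl (a joint): angle of the pawl about its level hinge (parallel to the winch's x): 0 = down in the teeth, grows as it is lifted and tipped outward (away from the drum), 1.85 = lying back against its rest. It tips over by its own weight beyond about 1.0; light (0.13 kg, no spring).
- pawl_hinge (a point): middle of the pawl's hinge pin, 98 mm from the drum axis on the winch's -y side, 66 mm above the table; axes as the winch's: the hinge runs along x, the drum lies towards +y.
- pawl_ball (a point): centre of the pawl's handle: black ball of diameter 18 mm on a 7 mm stalk, 56 mm from the hinge pin. With the pawl down it stands 36 mm from the hinge towards the drum and 43 mm above the hinge; it swings in the winch's y-z plane. Free all round and above.
- pawl_nose: nose of the pawl, 12 x 12 x 12 mm, the part that drops between the teeth; origin at its underside, 44 mm from the hinge. With its toe under the tooth's lip the pawl can rise only about 2 mm.
- stop_case: round grey housing under the drum, radius 52 mm, 22 mm tall; origin on the drum axis at its underside. It hides the home stop, which cannot be seen: the drum meets it somewhere between 50 and 150 degrees back of its start (differs from winch to winch), first a sprung buffer for 7 degrees (1 to 2 N at the knob), then solid.
- home_buffer (a joint): the sprung buffer of the home stop, rad: 0 until the drum reaches it, 0.12 pressed in solid (a little more when pressed harder); the drum's own drag holds it there after letting go.
- petri_1: bystander: petri dish, diameter 60 mm, 15 mm tall; origin at its underside
- blind_plug_1: bystander: small stainless plug, 28 mm wide, 29 mm tall; origin at its underside
- blind_plug_3: bystander: small stainless plug, 31 mm wide, 29 mm tall; origin at its underside
- tape_roll: bystander: roll of tape, 92 mm wide, 25 mm tall; origin at its underside

How it is judged:
By the outcome, as a careful person would: the job done as asked, in the order asked, and still so for the second after the job is handed in, with the robot touching nothing.
It also fails if it takes over 70 s, if anything falls off the work surface, if the arm or the gripper's body presses on something with over 40 N, if the wrist force passes 120 N, or if a joint passes its speed limit or range.

## Working session

There is one attempt and no reset: what is moved stays moved. The work goes in short steps, Python scripts to look and compute and a tool call to move; the robot and the scene stay as the last step left them, time stands still between calls to the robot, and variables do not carry over. Pictures are saved under pics/ and viewed, at most 10 in all, crops included, and the job is handed in when it is done.

Besides the shell and the picture viewer there is one more tool, called after "Call:" by a JSON object that holds its "name" and its "arguments". step_arm: Moves the arm, as the interface text tells. Shifts and turns lie within -1 to 1; 1 stands for 75 cm of shift or 90 degrees of turn. Its arguments: {"type":"object","properties":{"plan":{"type":"array"},"grip_force":{"type":"number"}},"required":["plan"]}

```bash
mkdir -p pics; python3 - <<'E'
from cell import status, imaging
import cv2,numpy as np
s=status.get_state(); print({k:np.round(v,3).tolist() for k,v in s.items()})
for n in ("scene","side"):
    c=imaging.camera(n); cv2.imwrite(f"pics/{n}0.png",c["pixels"])
    np.savez(f"{n}.npz",K=c["K"],R=c["R"],t=c["t"]); print(n,c["K"].round(1).tolist(),c["R"].round(3).tolist(),c["t"].round(3).tolist())
c=imaging.camera("wrist");print(c["hand_eye"].round(3).tolist(),c["K"].round(1).tolist())
np.savez("wrist.npz",K=c["K"],H=c["hand_eye"])
E
```

```text
{'time_s': 0.0, 'joint_pos': [0.998, 0.427, 0.074, 1.607, -0.034, 1.111, -0.067], 'joint_velocities': [0.001, -0.0, -0.001, -0.001, 0.0, 0.0, 0.001], 'joint_efforts': [0.002, -94.983, 3.762, -46.351, 0.019, 0.01, -0.0], 'tool_pos': [0.277, -0.615, 0.231], 'eef_rot': [-3.14, 0.0, 0.423], 'contact_force': [0.181, 0.51, 0.247], 'torque': [-0.012, 0.025, -0.014], 'grip_force': 0.0, 'opening': 0.086}
scene [[407.1, 0.0, 280.5], [0.0, 407.1, 209.9], [0.0, 0.0, 1.0]] [[-0.803, -0.596, -0.002], [-0.41, 0.555, -0.723], [0.432, -0.58, -0.69]] [0.49, 0.132, 0.982]
side [[446.3, 0.0, 279.8], [0.0, 446.3, 210.7], [0.0, 0.0, 1.0]] [[0.998, 0.065, 0.02], [0.051, -0.527, -0.849], [-0.045, 0.848, -0.529]] [-0.478, 0.171, 0.822]
[[0.0, -0.966, -0.259, 0.064], [1.0, 0.0, 0.0, -0.0], [-0.0, -0.259, 0.966, -0.143], [0.0, 0.0, 0.0, 1.0]] [[378.1, 0.0, 277.8], [0.0, 378.1, 211.1], [0.0, 0.0, 1.0]]
```

View pics/scene0.png

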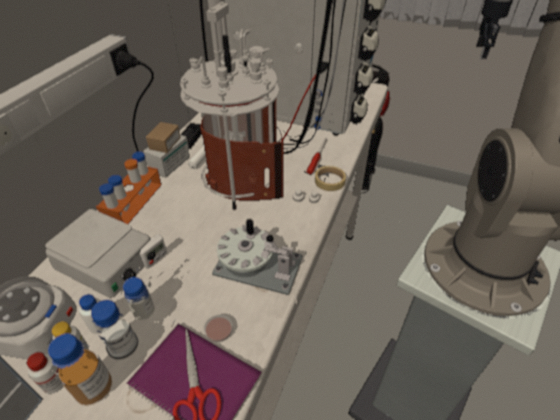

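View pics/side0.png

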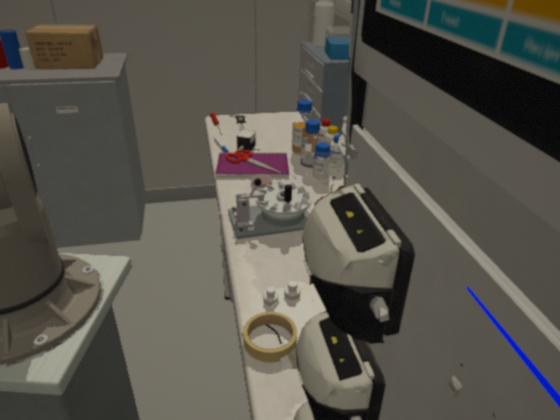

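The scene picture shows the winch at about (247,250), with the knob near (250,228) and the pawl ball near (270,240). In the side picture the winch is at about (280,205), knob near (289,193) and ball near (257,183). I'll enlarge both.

```bash
python3 - <<'E'
import cv2,numpy as np
a=cv2.imread("pics/scene0.png")[210:295,205:310]; b=cv2.imread("pics/side0.png")[165:240,220:325]
a=cv2.resize(a,None,fx=6,fy=6,interpolation=2)[:,:]; b=cv2.resize(b,None,fx=6,fy=6,interpolation=2)
a=cv2.resize(a,(400,324)); b=cv2.resize(b,(400,286))
o=np.zeros((324,800,3),np.uint8);o[:,:400]=a;o[:286,400:]=b
cv2.imwrite("pics/crop0.png",o)
E
cat > h.py <<'E'
import numpy as np
def ray(n,u,v):
    d=np.load(f"{n}.npz");R,t,K=d["R"],d["t"],d["K"]
    return -R.T@t, R.T@np.linalg.solve(K,[u,v,1.])
def plane(n,u,v,z):
    o,d=ray(n,u,v); return o+d*(z-o[2])/d[2]
def tri(p,q):
    o1,d1=ray("scene",*p);o2,d2=ray("side",*q)
    s=np.linalg.lstsq(np.c_[d1,-d2],o2-o1,rcond=None)[0]
    a,b=o1+s[0]*d1,o2+s[1]*d2
    return (a+b)/2,np.linalg.norm(a-b)
E
```

```text
(no output)
```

View pics/crop0.png

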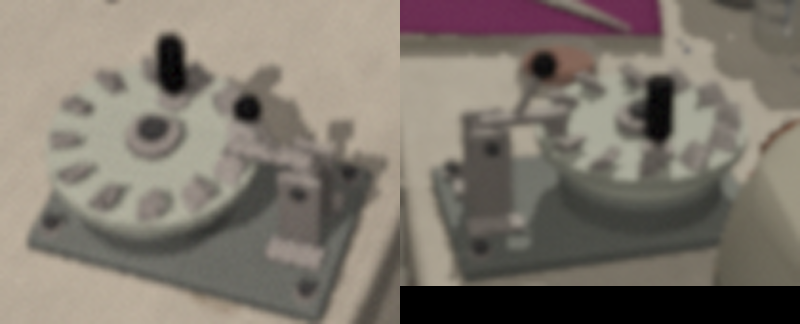

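The crops show the knob mid at scene (249.9,226.8) / side (288.0,193.3), the ball at scene (269.8,238.3) / side (257.5,182.3), and the hub nut at scene (245.2,243.6) / side (281.4,196.5).

```bash
python3 - <<'E'
from h import *
for n,p,q,z in (("knob",(249.9,226.8),(288,193.3),.091),("ball",(269.8,238.3),(257.5,182.3),.109),("hub",(245.2,243.6),(281.4,196.5),.074)):
    a,e=tri(p,q); print(n,a.round(4),e.round(4),plane("scene",*p,z).round(4),plane("side",*q,z).round(4))
print("petri",plane("scene",218,327,.01),"plugs",plane("scene",299,195,.02),plane("scene",314,196,.02))
E
```

```text
knob [0.4758 0.3014 0.0899] 0.0009 [0.4745 0.3022 0.091 ] [0.4762 0.2998 0.091 ]
ball [0.4057 0.3148 0.1073] 0.0002 [0.4048 0.3161 0.109 ] [0.406  0.3115 0.109 ]
hub [0.4626 0.3318 0.0649] 0.0059 [0.4602 0.3377 0.074 ] [0.4608 0.3133 0.074 ]
petri [0.39562505 0.50830949 0.01      ] plugs [0.48999307 0.07530321 0.02      ] [0.45403686 0.05395181 0.02      ]
```

```bash
cat >> h.py <<'E'
from scipy.spatial.transform import Rotation as Ro
A=np.array([.463,.335]); YAW=np.radians(-70.7)
def W(x,y,z):  # winch (m) -> world
    c,s=np.cos(YAW),np.sin(YAW); return np.array([A[0]+c*x-s*y,A[1]+s*x+c*y,z])
def rows(targets,base=None):
    """targets: list of (xyz, yaw_deg), tool down; prints rows from the base pose (pos, rpy) or the measured one"""
    from cell import status
    s=status.get_state(); p,r=base or (s["tool_pos"],s["eef_rot"])
    R=Ro.from_euler("xyz",r)
    for x,y in targets:
        d=R.inv().apply(np.array(x)-p)/.75
        w=(R.inv()*Ro.from_euler("xyz",[180,0,y],degrees=True)).as_rotvec()/(np.pi/2)
        print(np.round(np.r_[d,w],4).tolist())
E
python3 - <<'E'
from h import *
for p in ((235,205),(205,185),(275,195),(285,190)): print(p,plane("scene",*p,0).round(2))
print(plane("side",320,270,0.2),plane("side",310,260,.0))
rows([((.36,-.43,.28),24),((.42,-.2,.28),24)])
E
```

```text
(235, 205) [0.62 0.2  0.  ]
(205, 185) [0.75 0.18 0.  ]
(275, 195) [0.56 0.1  0.  ]
(285, 190) [0.55 0.06 0.  ]
[ 0.53645069 -0.09812489  0.2       ] [0.53178474 0.17829697 0.        ]
[0.2025, -0.1798, -0.0655, -0.0006, 0.0, 0.0025]
[0.4013, -0.4267, -0.0652, -0.0006, 0.0, 0.0025]
```

```bash
python3 - <<'E'
from h import *
for p in ((358,108),(366,78),(370,45)):
  for q in ((335,350),(350,225)): print(p,q,*tri(p,q))
E
```

```text
(358, 108) (335, 350) [ 0.52219744 -0.22018754  0.16299483] 0.07021199171034401
(358, 108) (350, 225) [ 0.50511141 -0.11096417  0.24707755] 0.1431468994318316
(366, 78) (335, 350) [ 0.52448194 -0.27474964  0.23104499] 0.04874968949842476
(366, 78) (350, 225) [ 0.51002965 -0.17701601  0.29656118] 0.11331011792532647
(370, 45) (335, 350) [ 0.53299816 -0.32742519  0.30171588] 0.013293057688986023
(370, 45) (350, 225) [ 0.52078461 -0.24213933  0.34989717] 0.06958861347232925
```

Call:
{"name": "step_arm", "arguments": {"plan": [[0.05,-0.04,-0.06,0,0,0,0],[0.1,-0.09,-0.065,0,0,0,0],[0.15,-0.13,-0.065,0,0,0,0],[0.2,-0.18,-0.065,0,0,0,0],[0.2,-0.18,-0.065,0,0,0,0]]}}

```text
time_s: 0.65
tool_pos: [0.3606, -0.4263, 0.2804]
eef_rot: [-3.141, -0.001, 0.428]
contact_force: [-0.2, -0.7, -0.6]
opening: 0.0426
grip_force: 0.0
```

```bash
python3 - <<'E'
from h import *
rows([((.36,-.38,.28),24),((.365,-.33,.28),24),((.37,-.28,.28),24),((.38,-.235,.28),24),((.39,-.19,.28),24)])
E
```

```text
[0.0249, -0.0566, 0.0005, -0.0003, -0.0008, 0.0056]
[0.0586, -0.1145, 0.0006, -0.0003, -0.0008, 0.0056]
[0.0923, -0.1724, 0.0007, -0.0003, -0.0008, 0.0056]
[0.1293, -0.2214, 0.0007, -0.0003, -0.0008, 0.0056]
[0.1663, -0.2705, 0.0008, -0.0003, -0.0008, 0.0056]
```

Call:
{"name": "step_arm", "arguments": {"plan": [[0.025,-0.057,0,0,0,0,0],[0.059,-0.114,0,0,0,0,0],[0.092,-0.172,0,0,0,0,0],[0.129,-0.221,0,0,0,0,0],[0.166,-0.27,0,0,0,0,0]]}}

```text
time_s: 1.15
tool_pos: [0.3886, -0.1935, 0.2802]
eef_rot: [3.141, -0.0, 0.422]
contact_force: [1.0, 0.1, 1.0]
opening: 0.0428
grip_force: 0.0
```

```bash
python3 - <<'E'
from h import *
from cell import status
s=status.get_state();print(s["joint_pos"],s["tool_pos"],s["eef_rot"])
rows([((.405,-.145,.28),15),((.42,-.10,.28),7),((.43,-.05,.28),-1),((.43,0,.28),-9),((.43,.05,.28),-17)])
E
```

```text
[ 0.52798197 -0.013016   -0.2111253   2.04276212 -0.00273991  1.11111971
 -0.83050371] [ 0.38858856 -0.19352046  0.28020568] [ 3.14109563e+00 -1.41439019e-04  4.22204177e-01]
[0.0465, -0.05, 0.0003, 0.0003, -0.0001, 0.1021]
[0.0893, -0.0966, 0.0002, 0.0003, -0.0001, 0.191]
[0.1288, -0.1519, 0.0002, 0.0003, -0.0002, 0.2799]
[0.1561, -0.2127, 0.0002, 0.0003, -0.0002, 0.3688]
[0.1834, -0.2736, 0.0002, 0.0003, -0.0002, 0.4577]
```

Call:
{"name": "step_arm", "arguments": {"plan": [[0.046,-0.05,0,0,0,-0.09,0],[0.089,-0.097,0,0,0,-0.18,0],[0.129,-0.152,0,0,0,-0.27,0],[0.156,-0.213,0,0,0,-0.36,0],[0.183,-0.274,0,0,0,-0.45,0]]}}

```text
time_s: 1.65
tool_pos: [0.4294, 0.0493, 0.2801]
eef_rot: [3.141, -0.0, 1.135]
contact_force: [1.2, -0.2, 0.3]
opening: 0.0425
grip_force: 0.0
```

```bash
python3 - <<'E'
from h import *
from cell import status
s=status.get_state();print(s["joint_pos"],s["tool_pos"],s["eef_rot"])
k=W(.036,0,.2)
rows([((.43,.1,.28),72.5),((.44,.15,.28),80),((.45,.2,.28),88),((.46,.25,.27),96),((k[0],k[1],.25),104)])
E
```

```text
[ 2.43269038e-01 -1.91434326e-03 -4.98026161e-01  2.03189079e+00
 -1.03565183e-03  1.11121314e+00 -6.90160049e-01] [0.42944318 0.04928965 0.28010895] [ 3.14146978e+00 -1.19341347e-04  1.13493341e+00]
[0.0616, -0.0279, 0.0001, 0.0001, -0.0001, -0.083]
[0.1277, -0.0439, 0.0002, 0.0001, -0.0001, -0.1664]
[0.1937, -0.06, 0.0002, 0.0001, -0.0001, -0.2553]
[0.2598, -0.0761, 0.0135, 0.0001, -0.0001, -0.3441]
[0.3298, -0.0868, 0.0402, 0.0001, -0.0, -0.433]
```

Call:
{"name": "step_arm", "arguments": {"plan": [[0.062,-0.028,0,0,0,-0.083,0],[0.128,-0.044,0,0,0,-0.166,0],[0.194,-0.06,0,0,0,-0.255,0],[0.26,-0.076,0.014,0,0,-0.344,0],[0.33,-0.087,0.04,0,0,-0.433,0]]}}

```text
time_s: 2.15
tool_pos: [0.474, 0.2912, 0.2545]
eef_rot: [3.139, -0.001, 1.815]
contact_force: [1.3, -0.2, 0.5]
opening: 0.0429
grip_force: 0.0
```

```bash
python3 - <<'E'
from h import *
from cell import status,imaging
import cv2
s=status.get_state();print(s["joint_pos"],s["tool_pos"],s["eef_rot"])
c=imaging.camera("wrist");cv2.imwrite("pics/w1.png",c["pixels"])
K,H=c["K"],c["hand_eye"]
R=Ro.from_euler("xyz",s["eef_rot"]).as_matrix()
T=np.eye(4);T[:3,:3]=R;T[:3,3]=s["tool_pos"];M=T@H
np.savez("w1.npz",K=K,R=M[:3,:3].T,t=-M[:3,:3].T@M[:3,3])
def pr(X):
    q=K@(M[:3,:3].T@(X-M[:3,3]));return (q[:2]/q[2]).round(1)
print("expected knob top",pr(W(.036,0,.112)),"hub",pr(W(0,0,.074)),"ball",pr(W(0,-.062,.109)))
k=W(.036,0,0)
rows([((k[0],k[1],.2),109.3),((k[0],k[1],.15),109.3),((k[0],k[1],.105),109.3),((k[0],k[1],.084),109.3)])
E
```

```text
[-0.0623712   0.28480913 -0.72081698  1.81472139  0.2084763   1.11683569
 -0.61065143] [0.47398215 0.29124447 0.25445371] [ 3.13941246e+00 -5.82314642e-04  1.81509862e+00]
expected knob top [282.9 185.8] hub [278.4 135. ] ball [196.7 145.8]
[0.0041, 0.0033, 0.0674, -0.0011, -0.0027, -0.05]
[0.0038, 0.0034, 0.1341, -0.0011, -0.0027, -0.05]
[0.0036, 0.0035, 0.1941, -0.0011, -0.0027, -0.05]
[0.0035, 0.0036, 0.2221, -0.0011, -0.0027, -0.05]
```

View pics/w1.png

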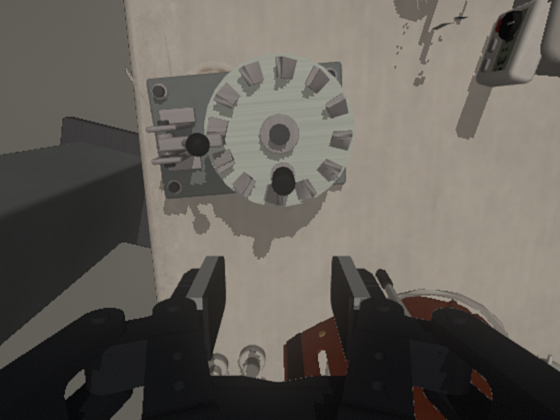

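The wrist picture shows the ball at (198,145), the hub at (279,135) and the knob at (284,181). These agree with the predictions to 1–2 mm, so I'm descending.

Call:
{"name": "step_arm", "arguments": {"plan": [[0,0,0.06,0,0,-0.059,0],[0,0,0.12,0,0,-0.059,0],[0,0,0.16,0,0,-0.059,0],[0,0,0.175,0,0,-0.059,0],[0,0,0.175,0,0,-0.059,0]]}}

```text
time_s: 2.7
tool_pos: [0.473, 0.2885, 0.1217]
eef_rot: [-3.139, 0.0, 1.902]
contact_force: [0.7, -0.8, 1.0]
opening: 0.0429
grip_force: 0.0
```

```bash
python3 - <<'E'
from h import *
k=W(.036,0,.084)
print(k);rows([(k,109.3)])
E
```

```text
[0.47489852 0.30102317 0.084     ]
[0.0149, 0.0079, 0.0502, -0.0014, 0.0, -0.0034]
```

Call:
{"name": "step_arm", "arguments": {"plan": [[0.015,0.008,0,0,0,-0.003,0],[0.015,0.008,0,0,0,-0.003,0],[0.015,0.008,0.03,0,0,-0.003,0],[0.015,0.008,0.05,0,0,-0.003,0],[0.015,0.008,0.05,0,0,-0.003,0]], "grip_force": 20}}

```text
time_s: 3.2
tool_pos: [0.4748, 0.3011, 0.084]
eef_rot: [-3.14, 0.0, 1.907]
contact_force: [0.2, -0.0, 0.9]
opening: 0.0426
grip_force: 0.0
```

Call:
{"name": "step_arm", "arguments": {"plan": [[0,0,0,0,0,0,-0.3],[0,0,0,0,0,0,-0.6],[0,0,0,0,0,0,-0.8],[0,0,0,0,0,0,-0.8],[0,0,0,0,0,0,-0.8]]}}

```text
time_s: 3.7
tool_pos: [0.476, 0.3019, 0.086]
eef_rot: [3.14, -0.0, 1.907]
contact_force: [-0.6, 0.1, 6.2]
opening: 0.0181
grip_force: 20.1
```

```bash
cat >> h.py <<'E'
def knob(a,z=.084,r=.036): a=np.radians(a); return W(r*np.cos(a),r*np.sin(a),z)
def ang(p):
    d=np.array(p[:2])-A; return np.degrees((np.arctan2(d[1],d[0])-YAW+np.pi)%(2*np.pi)-np.pi),np.hypot(*d)
E
python3 - <<'E'
from h import *
from cell import status
s=status.get_state(); print(ang(s["tool_pos"]))
b=(np.array([.4748,.3011,.084]),np.array([np.pi,0,1.907]))
rows([(knob(a,.086),109.3+a) for a in (0,-3,-6,-9,-11)],b)
E
```

```text
(np.float64(2.1311933836124806), np.float64(0.0355264775537954))
[-0.0001, 0.0001, -0.0027, 0.0, 0.0, -0.0004]
[-0.0001, -0.0024, -0.0027, 0.0, -0.0, 0.0329]
[0.0001, -0.0049, -0.0027, 0.0, -0.0, 0.0663]
[0.0004, -0.0074, -0.0027, 0.0, -0.0, 0.0996]
[0.0007, -0.0091, -0.0027, -0.0, -0.0, 0.1218]
```

Call:
{"name": "step_arm", "arguments": {"plan": [[0,0,-0.0027,0,0,0,-0.8],[0,-0.0024,-0.0027,0,0,0.033,-0.8],[0,-0.005,-0.0027,0,0,0.066,-0.8],[0.0003,-0.0074,-0.0027,0,0,0.1,-0.8],[0.0007,-0.0091,-0.0027,0,0,0.122,-0.8]]}}

```text
time_s: 4.2
tool_pos: [0.4692, 0.3001, 0.0868]
eef_rot: [3.141, -0.001, 1.713]
contact_force: [8.1, 7.4, -18.7]
opening: 0.018
grip_force: 21.2
```

```bash
python3 - <<'E'
from h import *
from cell import status
s=status.get_state(); print(ang(s["tool_pos"]),s["eef_rot"],s["contact_force"])
E
```

```text
(np.float64(-9.164654308507973), np.float64(0.03543398582839801)) [ 3.14079749e+00 -1.27572080e-03  1.71339061e+00] [  8.05191871   7.38498848 -18.66635294]
```

Call:
{"name": "step_arm", "arguments": {"plan": [[0.0007,0,0,0,0,0,-0.6],[0,0,0,0,0,0,-0.3],[0,0,0,0,0,0,0],[0,0,0,0,0,0,0],[0,0,-0.01,0,0,0,0]]}}

```text
time_s: 4.7
tool_pos: [0.4683, 0.2994, 0.0944]
eef_rot: [-3.14, 0.0, 1.716]
contact_force: [-0.4, -0.4, 0.5]
opening: 0.0429
grip_force: 0.0
```

```bash
python3 - <<'E'
from h import *
from cell import status,imaging
import cv2
s=status.get_state(); print(s["tool_pos"],s["eef_rot"],s["contact_force"])
p=s["tool_pos"];b=W(0,-.062,.19)
c=imaging.camera("scene")["pixels"]
cv2.imwrite("pics/s1.png",cv2.resize(c[200:300,195:315],None,fx=5,fy=5,interpolation=2))
rows([((p[0],p[1],.13),98),((p[0],p[1],.17),90),(W(.024,-.02,.19),81),(W(.012,-.04,.19),73),(b,65)])
E
```

```text
[0.46834674 0.29943359 0.09438353] [-3.14040853e+00  4.51743415e-04  1.71563040e+00] [-0.40832117 -0.39319397  0.47801323]
[-0.0006, -0.001, -0.0453, 0.0004, -0.0002, 0.0033]
[-0.0006, -0.0009, -0.0987, 0.0003, -0.0002, 0.0922]
[0.0109, -0.0212, -0.1253, 0.0003, -0.0003, 0.1922]
[0.0215, -0.0504, -0.1253, 0.0003, -0.0003, 0.2811]
[0.0316, -0.0823, -0.1254, 0.0003, -0.0003, 0.37]
```

View pics/s1.png

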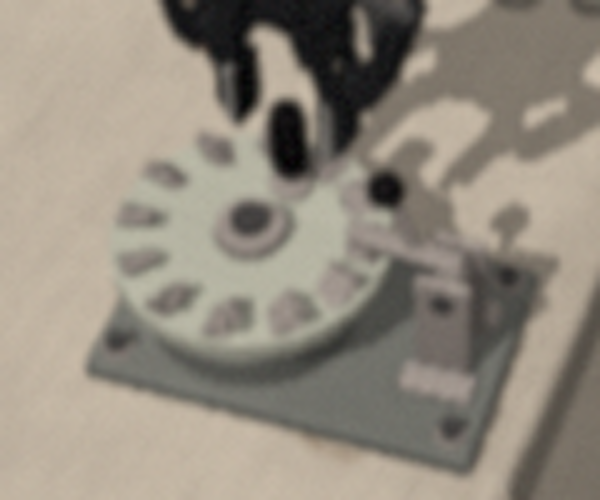

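The knob, now at (288,140) in the crop, has moved about 11° forward and the fingers are clear of it. The ball at (385,188) has not moved. Next is the ball.

Call:
{"name": "step_arm", "arguments": {"plan": [[0,0,-0.045,0,0,0,0],[0,0,-0.1,0,0,0.09,0],[0.011,-0.021,-0.125,0,0,0.18,0],[0.0215,-0.05,-0.125,0,0,0.27,0],[0.032,-0.082,-0.125,0,0,0.36,0]]}}

```text
time_s: 5.25
tool_pos: [0.4043, 0.315, 0.1896]
eef_rot: [3.141, -0.002, 1.143]
contact_force: [-0.3, -0.6, -1.1]
opening: 0.0423
grip_force: 0.0
```

```bash
python3 - <<'E'
from h import *
b=W(0,-.062,.19); print(b)
rows([(b,y) for y in (58,50,42,34,26)])
E
```

```text
[0.40448434 0.31450811 0.19      ]
[-0.0005, 0.0006, -0.0005, 0.0006, -0.0012, 0.0835]
[-0.0005, 0.0006, -0.0005, 0.0005, -0.0013, 0.1724]
[-0.0005, 0.0006, -0.0005, 0.0004, -0.0013, 0.2613]
[-0.0005, 0.0006, -0.0005, 0.0003, -0.0014, 0.3502]
[-0.0005, 0.0006, -0.0005, 0.0002, -0.0014, 0.4391]
```

Call:
{"name": "step_arm", "arguments": {"plan": [[0,0,0,0,0,0.09,0],[0,0,0,0,0,0.18,0],[0,0,0,0,0,0.27,0],[0,0,0,0,0,0.36,0],[0,0,0,0,0,0.45,0]]}}

```text
time_s: 5.75
tool_pos: [0.4045, 0.3148, 0.189]
eef_rot: [-3.141, -0.001, 0.437]
contact_force: [0.2, 0.3, -1.0]
opening: 0.0428
grip_force: 0.0
```

Call:
{"name": "step_arm", "arguments": {"plan": [[0,0,0.03,0,0,0.063,0],[0,0,0.06,0,0,0.063,0],[0,0,0.08,0,0,0.063,0],[0,0,0.08,0,0,0.063,0],[0,0,0.08,0,0,0.063,0]]}}

```text
time_s: 6.25
tool_pos: [0.4046, 0.3149, 0.1291]
eef_rot: [-3.141, -0.0, 0.344]
contact_force: [0.1, 0.4, 0.7]
opening: 0.0428
grip_force: 0.0
```

```bash
python3 - <<'E'
from h import *
rows([(W(0,-.062,z),19.3) for z in (.11,.095,.09)])
E
```

```text
[-0.0003, 0.0005, 0.0254, -0.0002, -0.0001, 0.0048]
[-0.0003, 0.0005, 0.0454, -0.0002, -0.0001, 0.0048]
[-0.0003, 0.0005, 0.0521, -0.0002, -0.0001, 0.0048]
```

Call:
{"name": "step_arm", "arguments": {"plan": [[0,0,0.025,0,0,0.005,0],[0,0,0.04,0,0,0.005,0],[0,0,0.049,0,0,0.005,0],[0,0,0.049,0,0,0.005,-0.3],[0,0,0.049,0,0,0.005,-0.5]]}}

```text
time_s: 6.75
tool_pos: [0.4046, 0.3148, 0.0921]
eef_rot: [-3.141, -0.0, 0.337]
contact_force: [0.3, -0.1, 0.1]
opening: 0.0216
grip_force: 0.0
```

Call:
{"name": "step_arm", "arguments": {"plan": [[0,0,0,0,0,0,-0.7],[0,0,0,0,0,0,-0.8],[0,0,0,0,0,0,-0.8],[0,0,0,0,0,0,-0.8]]}}

```text
time_s: 7.15
tool_pos: [0.4047, 0.3152, 0.0921]
eef_rot: [-3.141, -0.001, 0.337]
contact_force: [-0.4, 4.5, 4.6]
opening: 0.0161
grip_force: 19.7
```

```bash
python3 - <<'E'
from h import *
b=(W(0,-.062,.092),np.array([np.pi,0,np.radians(19.3)]))
for th in range(0,86,6):
    a=np.radians(50.1+th); print(th,end=" ")
    rows([(W(0,-.098+.056*np.cos(a),.092+.056*(np.sin(a)-np.sin(np.radians(50.1)))),19.3)],b)
E
```

```text
0 [-0.0001, -0.0, -0.0, 0.0, 0.0, 0.0]
6 [-0.0064, 0.0, -0.0047, 0.0, 0.0, 0.0]
12 [-0.0131, -0.0, -0.0087, 0.0, 0.0, 0.0]
18 [-0.0202, -0.0, -0.012, 0.0, 0.0, 0.0]
24 [-0.0275, -0.0, -0.0145, 0.0, 0.0, 0.0]
30 [-0.0352, 0.0, -0.0163, 0.0, 0.0, 0.0]
36 [-0.0429, -0.0, -0.0172, 0.0, 0.0, 0.0]
42 [-0.0507, -0.0, -0.0173, 0.0, 0.0, 0.0]
48 [-0.0585, -0.0, -0.0166, 0.0, 0.0, 0.0]
54 [-0.0662, -0.0, -0.0151, 0.0, 0.0, 0.0]
60 [-0.0737, -0.0, -0.0128, 0.0, 0.0, 0.0]
66 [-0.0808, -0.0, -0.0098, 0.0, 0.0, 0.0]
72 [-0.0877, -0.0, -0.006, 0.0, 0.0, 0.0]
78 [-0.0941, -0.0, -0.0015, 0.0, 0.0, 0.0]
84 [-0.1, -0.0, 0.0037, 0.0, 0.0, 0.0]
```

Call:
{"name": "step_arm", "arguments": {"plan": [[-0.0021,0,-0.0016,0,0,0,-0.8],[-0.0042,0,-0.0031,0,0,0,-0.8],[-0.0064,0,-0.0047,0,0,0,-0.8],[-0.0064,0,-0.0047,0,0,0,-0.8]]}}

```text
time_s: 7.55
tool_pos: [0.3997, 0.3134, 0.0953]
eef_rot: [-3.141, -0.0, 0.337]
contact_force: [-1.8, 5.0, -2.3]
opening: 0.0161
grip_force: 19.6
```

Call:
{"name": "step_arm", "arguments": {"plan": [[-0.0067,0,-0.004,0,0,0,-0.8],[-0.0138,0,-0.0073,0,0,0,-0.8],[-0.0211,0,-0.0098,0,0,0,-0.8],[-0.0288,0,-0.0116,0,0,0,-0.8],[-0.0365,0,-0.0125,0,0,0,-0.8]]}}

```text
time_s: 8.05
tool_pos: [0.3736, 0.3044, 0.1045]
eef_rot: [-3.141, -0.0, 0.337]
contact_force: [-0.8, 7.1, -7.4]
opening: 0.016
grip_force: 19.7
```

Now at 36°; going on to 66°, and then 78°.

Call:
{"name": "step_arm", "arguments": {"plan": [[-0.0078,0,-0.0001,0,0,0,-0.8],[-0.0156,0,0.0006,0,0,0,-0.8],[-0.0233,0,0.0021,0,0,0,-0.8],[-0.0308,0,0.0044,0,0,0,-0.8],[-0.0379,0,0.0074,0,0,0,-0.8]]}}

```text
time_s: 8.55
tool_pos: [0.3472, 0.2954, 0.0992]
eef_rot: [-3.14, -0.001, 0.337]
contact_force: [-0.1, 7.6, -1.6]
opening: 0.0162
grip_force: 19.7
```

Call:
{"name": "step_arm", "arguments": {"plan": [[-0.0069,0,0.0038,0,0,0,-0.8],[-0.0133,0,0.0083,0,0,0,-0.8],[-0.0133,0,0.0083,0,0,0,-0.8]]}}

```text
time_s: 8.85
tool_pos: [0.3375, 0.292, 0.0928]
eef_rot: [-3.14, -0.001, 0.337]
contact_force: [-2.6, 7.5, 0.4]
opening: 0.0158
grip_force: 19.8
```

Call:
{"name": "step_arm", "arguments": {"plan": [[0,0,0,0,0,0,-0.4],[0,0,0,0,0,0,0],[0,0,0,0,0,0,0],[0,0,-0.04,0,0,0,0],[0,0,-0.1,0,0,0,0]]}}

```text
time_s: 9.35
tool_pos: [0.3367, 0.2901, 0.1669]
eef_rot: [3.14, 0.005, 0.336]
contact_force: [1.2, 0.5, 1.1]
opening: 0.0427
grip_force: 0.0
```

```bash
python3 - <<'E'
from h import *
from cell import status,imaging
import cv2
s=status.get_state(); print(s["tool_pos"],s["eef_rot"],s["contact_force"])
c=imaging.camera("scene")["pixels"]
cv2.imwrite("pics/s2.png",cv2.resize(c[190:310,195:345],None,fx=4,fy=4,interpolation=2))
k=knob(-9.5,.19);b=W(0,-.06,.19);m=(k+b)/2
rows([((p),y) for p,y in ((W(0,-.09,.19),28),(b,36),(m,44),(k,52),(k,60))])
E
```

```text
[0.33669231 0.29007763 0.16694334] [3.140373   0.00482974 0.33648994] [1.24473195 0.53848512 1.08231501]
[0.0548, 0.0017, -0.0205, -0.001, -0.0026, -0.0966]
[0.0948, 0.0017, -0.0204, -0.0008, -0.0027, -0.1855]
[0.1308, 0.0254, -0.0203, -0.0006, -0.0027, -0.2744]
[0.1669, 0.0491, -0.0202, -0.0005, -0.0028, -0.3633]
[0.1669, 0.0491, -0.0202, -0.0003, -0.0028, -0.4522]
```

View pics/s2.png

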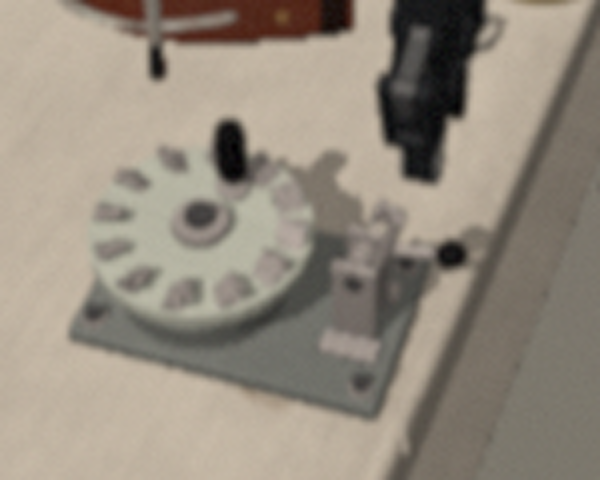

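The pawl now lies back, with its ball at crop (452,255), and the knob is at (230,150), so the drum did not move. I'm checking the black-tipped rod at (157,70) for clearance.

```bash
python3 - <<'E'
from h import *
o1,d1=ray("scene",234,208);o2,d2=ray("w1",384,273)
s=np.linalg.lstsq(np.c_[d1,-d2],o2-o1,rcond=None)[0]
print(o1+s[0]*d1,o2+s[1]*d2)
E
```

```text
[ 6.16584321e-01  2.07635008e-01 -4.34591811e-04] [ 6.18774524e-01  2.09670734e-01 -2.82919822e-04]
```

Call:
{"name": "step_arm", "arguments": {"plan": [[0.055,0,-0.02,0,0,-0.09,0],[0.095,0,-0.02,0,0,-0.18,0],[0.131,0.025,-0.02,0,0,-0.27,0],[0.167,0.049,-0.02,0,0,-0.36,0],[0.167,0.049,-0.02,0,0,-0.45,0]]}}

```text
time_s: 9.9
tool_pos: [0.472, 0.2958, 0.1823]
eef_rot: [3.141, 0.0, 1.044]
contact_force: [-0.4, 0.6, -0.5]
opening: 0.0426
grip_force: 0.0
```

```bash
python3 - <<'E'
from h import *
rows([(knob(-9.5,z),y) for z,y in ((.18,68),(.17,76),(.16,84),(.14,92),(.125,100))])
E
```

```text
[0.0024, -0.0058, 0.0031, 0.0004, 0.0002, -0.0907]
[0.0024, -0.0058, 0.0164, 0.0004, 0.0002, -0.1796]
[0.0024, -0.0058, 0.0298, 0.0004, 0.0002, -0.2684]
[0.0024, -0.0058, 0.0564, 0.0003, 0.0003, -0.3573]
[0.0024, -0.0058, 0.0764, 0.0003, 0.0003, -0.4462]
```

Call:
{"name": "step_arm", "arguments": {"plan": [[0.0024,-0.006,0,0,0,-0.09,0],[0.0024,-0.006,0.016,0,0,-0.18,0],[0.0024,-0.006,0.03,0,0,-0.27,0],[0.0024,-0.006,0.056,0,0,-0.36,0],[0.0024,-0.006,0.076,0,0,-0.446,0]]}}

```text
time_s: 10.4
tool_pos: [0.4652, 0.3013, 0.1249]
eef_rot: [-3.141, 0.0, 1.749]
contact_force: [-0.1, -0.8, 0.4]
opening: 0.043
grip_force: 0.0
```

```bash
python3 - <<'E'
from h import *
rows([(knob(-9.5,.087),100)])
E
```

```text
[-0.0032, 0.0048, 0.0505, -0.0002, 0.0002, 0.0024]
```

Call:
{"name": "step_arm", "arguments": {"plan": [[-0.003,0.005,0,0,0,0,0],[-0.003,0.005,0.03,0,0,0,0],[-0.003,0.005,0.05,0,0,0,0],[-0.003,0.005,0.05,0,0,0,-0.3],[-0.003,0.005,0.05,0,0,0,-0.5]]}}

```text
time_s: 10.9
tool_pos: [0.4693, 0.3004, 0.0887]
eef_rot: [-3.141, 0.0, 1.743]
contact_force: [0.9, 0.7, 1.1]
opening: 0.0213
grip_force: 0.0
```

Call:
{"name": "step_arm", "arguments": {"plan": [[0,0,0,0,0,0,-0.7],[0,0,0,0,0,0,-0.8],[0,0,0,0,0,0,-0.8],[0,0,0,0,0,0,-0.8]]}}

```text
time_s: 11.3
tool_pos: [0.4694, 0.3005, 0.0889]
eef_rot: [3.141, -0.0, 1.744]
contact_force: [-3.5, -1.4, 6.9]
opening: 0.0179
grip_force: 20.5
```

```bash
python3 - <<'E'
from h import *
from cell import status
s=status.get_state(); print(ang(s["tool_pos"]),s["contact_force"])
b=(knob(-9.5,.087),np.array([np.pi,0,np.radians(100)]))
rows([(knob(-9.5+d,.087),100+d) for d in (5,10,15,20,25)],b)
E
```

```text
(np.float64(-8.734032363834215), np.float64(0.035109618654034606)) [-3.51026757 -1.39224859  6.8895274 ]
[0.0002, 0.0042, 0.0, -0.0, 0.0, -0.0556]
[0.0007, 0.0083, 0.0, 0.0, 0.0, -0.1111]
[0.0016, 0.0124, 0.0, -0.0, 0.0, -0.1667]
[0.0028, 0.0164, 0.0, 0.0, 0.0, -0.2222]
[0.0044, 0.0203, 0.0, -0.0, 0.0, -0.2778]
```

```bash
cat > log.py <<'E'
from h import *
from cell import status
s=status.get_state(); a,r=ang(s["tool_pos"]); f=s["contact_force"]
w=np.radians(a)+YAW; rad=np.array([np.cos(w),np.sin(w)]); tan=np.array([-rad[1],rad[0]])
print(f"a={a:.1f} r={r*1e3:.1f} z={s['tool_pos'][2]:.4f} yaw-109.3={(np.degrees(s['eef_rot'][2])-109.3+180)%360-180:.1f} Ft={f[:2]@tan:.1f} Fr={f[:2]@rad:.1f} Fz={f[2]:.1f} t={s['time_s']:.1f} op={s['opening']:.4f}")
E
```

Call:
{"name": "step_arm", "arguments": {"plan": [[0.0002,0.0042,-0.002,0,0,-0.0556,-0.8],[0.0007,0.0083,-0.002,0,0,-0.1111,-0.8],[0.0016,0.0124,-0.002,0,0,-0.1667,-0.8],[0.0028,0.0164,-0.002,0,0,-0.2222,-0.8],[0.0044,0.0203,-0.002,0,0,-0.2778,-0.8]]}}

```text
time_s: 11.8
tool_pos: [0.4829, 0.3052, 0.0891]
eef_rot: [-3.139, 0.0, 2.184]
contact_force: [-4.6, -2.7, -6.4]
opening: 0.0178
grip_force: 21.8
```

```bash
python3 log.py
```

```text
a=14.5 r=35.8 z=0.0891 yaw-109.3=15.8 Ft=-5.3 Fr=-0.3 Fz=-6.4 t=11.8 op=0.0178
```

Call:
{"name": "step_arm", "arguments": {"plan": [[0.0002,0.0042,0.001,0,0,-0.0556,-0.8],[0.0007,0.0083,0.001,0,0,-0.1111,-0.8],[0.0016,0.0124,0.001,0,0,-0.1667,-0.8],[0.0028,0.0164,0.001,0,0,-0.2222,-0.8],[0.0044,0.0203,0.001,0,0,-0.2778,-0.8]]}}

```text
time_s: 12.3
tool_pos: [0.4946, 0.3166, 0.089]
eef_rot: [-3.14, 0.001, 2.619]
contact_force: [-2.1, -5.0, 1.3]
opening: 0.0179
grip_force: 22.4
```

```bash
python3 log.py; python3 - <<'E'
from h import *
b=(knob(0),np.array([np.pi,0,np.radians(109.3)]))
rows([(knob(d),109.3+d) for d in (1.2,2.4,3.6,4.8,6)],b)
E
```

```text
a=40.4 r=36.5 z=0.0890 yaw-109.3=40.8 Ft=-5.3 Fr=0.7 Fz=1.3 t=12.3 op=0.0179
[0.0, 0.001, 0.0, -0.0, 0.0, -0.0133]
[0.0, 0.002, 0.0, -0.0, 0.0, -0.0267]
[0.0001, 0.003, 0.0, 0.0, 0.0, -0.04]
[0.0002, 0.004, 0.0, 0.0, 0.0, -0.0533]
[0.0003, 0.005, 0.0, 0.0, 0.0, -0.0667]
```

Call:
{"name": "step_arm", "arguments": {"plan": [[0.0001,0.002,0,0,0,-0.0267,-0.8],[0.0002,0.004,0,0,0,-0.0533,-0.8],[0.0004,0.006,0,0,0,-0.08,-0.8],[0.0006,0.0078,0,0,0,-0.104,-0.8],[0.0007,0.0083,0,0,0,-0.1111,-0.8]]}}

```text
time_s: 12.8
tool_pos: [0.4975, 0.3223, 0.089]
eef_rot: [-3.141, 0.001, 2.791]
contact_force: [0.3, -5.5, 2.1]
opening: 0.0179
grip_force: 22.4
```

```bash
python3 log.py
```

```text
a=50.6 r=36.7 z=0.0890 yaw-109.3=50.6 Ft=-5.1 Fr=2.2 Fz=2.1 t=12.8 op=0.0179
```

Call:
{"name": "step_arm", "arguments": {"plan": [[0,0.001,0,0,0,-0.0133,-0.8],[0,0.002,0,0,0,-0.0267,-0.8],[0.0001,0.003,0,0,0,-0.04,-0.8],[0.0002,0.004,0,0,0,-0.0533,-0.8],[0.0003,0.005,0,0,0,-0.0667,-0.8]]}}

```text
time_s: 13.3
tool_pos: [0.4987, 0.3259, 0.0891]
eef_rot: [-3.141, 0.001, 2.895]
contact_force: [1.9, -5.6, 0.5]
opening: 0.018
grip_force: 22.3
```

```bash
python3 log.py
```

```text
a=56.4 r=36.8 z=0.0891 yaw-109.3=56.6 Ft=-4.9 Fr=3.2 Fz=0.5 t=13.3 op=0.0180
```

Call:
{"name": "step_arm", "arguments": {"plan": [[0,0.001,0,0,0,-0.0133,-0.8],[0,0.002,0,0,0,-0.0267,-0.8],[0,0.003,0,0,0,-0.04,-0.8],[0,0.004,0,0,0,-0.0533,-0.8],[0,0.005,0,0,0,-0.0667,-0.8]]}}

```text
time_s: 13.8
tool_pos: [0.4996, 0.3296, 0.0891]
eef_rot: [-3.141, 0.001, 3.0]
contact_force: [2.0, -4.9, -0.1]
opening: 0.0179
grip_force: 22.3
```

```bash
python3 log.py
```

```text
a=62.3 r=37.0 z=0.0891 yaw-109.3=62.6 Ft=-4.6 Fr=2.7 Fz=-0.1 t=13.8 op=0.0179
```

Call:
{"name": "step_arm", "arguments": {"plan": [[0,0.001,0,0,0,-0.0133,-0.8],[0,0.002,0,0,0,-0.0267,-0.8],[0,0.003,0,0,0,-0.04,-0.8],[0,0.004,0,0,0,-0.0533,-0.8],[0,0.005,0,0,0,-0.0667,-0.8]]}}

```text
time_s: 14.3
tool_pos: [0.5001, 0.3334, 0.089]
eef_rot: [-3.141, 0.001, 3.105]
contact_force: [1.3, -4.4, 0.1]
opening: 0.0182
grip_force: 22.3
```

```bash
python3 log.py
```

```text
a=68.2 r=37.1 z=0.0890 yaw-109.3=68.6 Ft=-4.3 Fr=1.5 Fz=0.1 t=14.3 op=0.0182
```

Call:
{"name": "step_arm", "arguments": {"plan": [[0,0.001,0,0,0,-0.0133,-0.8],[0,0.002,0,0,0,-0.0267,-0.8],[0.0001,0.003,0,0,0,-0.04,-0.8],[0.0001,0.004,0,0,0,-0.0533,-0.8],[0.0002,0.005,0,0,0,-0.0667,-0.8]]}}

```text
time_s: 14.8
tool_pos: [0.5001, 0.3373, 0.0891]
eef_rot: [-3.141, 0.001, -3.074]
contact_force: [2.1, -4.9, -0.1]
opening: 0.0181
grip_force: 22.3
```

```bash
python3 log.py
```

```text
a=74.2 r=37.2 z=0.0891 yaw-109.3=74.6 Ft=-5.1 Fr=1.8 Fz=-0.1 t=14.8 op=0.0181
```

Call:
{"name": "step_arm", "arguments": {"plan": [[0,0.001,0,0,0,-0.0133,-0.8],[0,0.002,0,0,0,-0.0267,-0.8],[0.0001,0.003,0,0,0,-0.04,-0.8],[0.0001,0.004,0,0,0,-0.0533,-0.8],[0.0002,0.005,0,0,0,-0.0667,-0.8]]}}

```text
time_s: 15.3
tool_pos: [0.4998, 0.341, 0.0891]
eef_rot: [-3.141, 0.001, -2.969]
contact_force: [3.3, -3.3, -0.1]
opening: 0.018
grip_force: 22.3
```

```bash
python3 log.py
```

```text
a=80.0 r=37.3 z=0.0891 yaw-109.3=80.6 Ft=-3.8 Fr=2.7 Fz=-0.1 t=15.3 op=0.0180
```

Call:
{"name": "step_arm", "arguments": {"plan": [[0,0.001,0,0,0,-0.0133,-0.8],[0,0.002,0,0,0,-0.0267,-0.8],[0,0.003,0,0,0,-0.04,-0.8],[0,0.004,0,0,0,-0.0533,-0.8],[0,0.005,0,0,0,-0.0667,-0.8]]}}

```text
time_s: 15.8
tool_pos: [0.4991, 0.3449, 0.0891]
eef_rot: [-3.141, 0.001, -2.864]
contact_force: [2.5, -3.3, -0.4]
opening: 0.0179
grip_force: 22.3
```

```bash
python3 log.py
```

```text
a=86.0 r=37.4 z=0.0891 yaw-109.3=86.6 Ft=-3.9 Fr=1.6 Fz=-0.4 t=15.8 op=0.0179
```

Call:
{"name": "step_arm", "arguments": {"plan": [[0,0.001,0,0,0,-0.0133,-0.8],[0,0.002,0,0,0,-0.0267,-0.8],[0.0001,0.003,0,0,0,-0.04,-0.8],[0.0001,0.004,0,0,0,-0.0533,-0.8],[0.0002,0.005,0,0,0,-0.0667,-0.8]]}}

```text
time_s: 16.3
tool_pos: [0.4978, 0.3486, 0.0891]
eef_rot: [-3.141, 0.0, -2.759]
contact_force: [3.6, -4.1, -0.3]
opening: 0.0181
grip_force: 22.2
```

```bash
python3 log.py
```

```text
a=92.0 r=37.4 z=0.0891 yaw-109.3=92.6 Ft=-5.1 Fr=1.8 Fz=-0.3 t=16.3 op=0.0181
```

Call:
{"name": "step_arm", "arguments": {"plan": [[0,0.001,0,0,0,-0.0133,-0.8],[0,0.002,0,0,0,-0.0267,-0.8],[0.0001,0.003,0,0,0,-0.04,-0.8],[0.0001,0.004,0,0,0,-0.0533,-0.8],[0.0002,0.005,0,0,0,-0.0667,-0.8]]}}

```text
time_s: 16.8
tool_pos: [0.4963, 0.3521, 0.0891]
eef_rot: [-3.141, 0.001, -2.654]
contact_force: [4.5, -3.4, -1.1]
opening: 0.0179
grip_force: 22.2
```

```bash
python3 log.py
```

```text
a=97.9 r=37.4 z=0.0891 yaw-109.3=98.7 Ft=-5.1 Fr=2.4 Fz=-1.1 t=16.8 op=0.0179
```

Call:
{"name": "step_arm", "arguments": {"plan": [[0,0.001,0,0,0,-0.0133,-0.8],[0,0.002,0,0,0,-0.0267,-0.8],[0.0001,0.003,0,0,0,-0.04,-0.8],[0.0001,0.004,0,0,0,-0.0533,-0.8],[0.0002,0.005,0,0,0,-0.0667,-0.8]]}}

```text
time_s: 17.3
tool_pos: [0.4943, 0.3555, 0.0891]
eef_rot: [-3.141, 0.001, -2.549]
contact_force: [4.1, -2.6, -1.3]
opening: 0.0181
grip_force: 22.2
```

```bash
python3 log.py
```

```text
a=103.8 r=37.4 z=0.0891 yaw-109.3=104.7 Ft=-4.4 Fr=2.0 Fz=-1.3 t=17.3 op=0.0181
```

Call:
{"name": "step_arm", "arguments": {"plan": [[0,0.001,0,0,0,-0.0133,-0.8],[0,0.002,0,0,0,-0.0267,-0.8],[0.0001,0.003,0,0,0,-0.04,-0.8],[0.0001,0.004,0,0,0,-0.0533,-0.8],[0.0002,0.005,0,0,0,-0.0667,-0.8]]}}

```text
time_s: 17.8
tool_pos: [0.4921, 0.3584, 0.0891]
eef_rot: [-3.141, 0.0, -2.444]
contact_force: [4.3, -4.2, -0.8]
opening: 0.0178
grip_force: 22.2
```

```bash
python3 log.py
```

```text
a=109.5 r=37.4 z=0.0891 yaw-109.3=110.7 Ft=-6.0 Fr=0.8 Fz=-0.8 t=17.8 op=0.0178
```

Call:
{"name": "step_arm", "arguments": {"plan": [[0,0.0008,0,0,0,-0.0111,-0.8],[0,0.0017,0,0,0,-0.0222,-0.8],[0.0001,0.0025,0,0,0,-0.0333,-0.8],[0.0001,0.0025,0,0,0,-0.0333,-0.8]]}}

```text
time_s: 18.2
tool_pos: [0.4909, 0.3599, 0.0891]
eef_rot: [-3.141, 0.001, -2.392]
contact_force: [5.4, -3.0, -1.4]
opening: 0.0179
grip_force: 22.2
```

```bash
python3 log.py
```

```text
a=112.4 r=37.4 z=0.0891 yaw-109.3=113.7 Ft=-5.8 Fr=2.0 Fz=-1.4 t=18.2 op=0.0179
```

Call:
{"name": "step_arm", "arguments": {"plan": [[0,0.0008,0,0,0,-0.0111,-0.8],[0,0.0017,0,0,0,-0.0222,-0.8],[0.0001,0.0025,0,0,0,-0.0333,-0.8],[0.0001,0.0025,0,0,0,-0.0333,-0.8]]}}

```text
time_s: 18.6
tool_pos: [0.4898, 0.361, 0.0891]
eef_rot: [-3.141, 0.001, -2.339]
contact_force: [6.5, -3.3, -1.2]
opening: 0.0179
grip_force: 22.2
```

```bash
python3 log.py
```

```text
a=114.8 r=37.4 z=0.0891 yaw-109.3=116.7 Ft=-6.9 Fr=2.4 Fz=-1.2 t=18.6 op=0.0179
```

Call:
{"name": "step_arm", "arguments": {"plan": [[0,0.0008,0,0,0,-0.0111,-0.8],[0,0.0017,0,0,0,-0.0222,-0.8],[0,0.0017,0,0,0,-0.0222,-0.8]]}}

```text
time_s: 18.9
tool_pos: [0.4894, 0.3614, 0.0891]
eef_rot: [-3.14, 0.0, -2.305]
contact_force: [8.1, -5.3, -0.1]
opening: 0.0181
grip_force: 22.4
```

```bash
python3 log.py
```

```text
a=115.6 r=37.4 z=0.0891 yaw-109.3=118.6 Ft=-9.5 Fr=2.0 Fz=-0.1 t=18.9 op=0.0181
```

Call:
{"name": "step_arm", "arguments": {"plan": [[0,0.0008,0,0,0,-0.011,-0.8],[0,0.0012,0,0,0,-0.016,-0.8],[0,0.0012,0,0,0,-0.016,-0.8]]}}

```text
time_s: 19.2
tool_pos: [0.4893, 0.3616, 0.0891]
eef_rot: [-3.139, 0.0, -2.281]
contact_force: [10.3, -8.0, -0.8]
opening: 0.0179
grip_force: 22.5
```

```bash
python3 log.py
```

```text
a=116.0 r=37.4 z=0.0891 yaw-109.3=120.0 Ft=-13.0 Fr=1.6 Fz=-0.8 t=19.2 op=0.0179
```

Call:
{"name": "step_arm", "arguments": {"plan": [[0,-0.0012,0,0,0,0,-0.8],[0,-0.0012,0,0,0,0,-0.6],[0,-0.0015,0,0,0,0,-0.3],[0,-0.002,0,0,0,0,0],[0,-0.002,0,0,0,0,0]]}}

```text
time_s: 19.7
tool_pos: [0.4883, 0.3622, 0.0892]
eef_rot: [3.141, 0.0, -2.279]
contact_force: [-0.1, -0.2, 0.1]
opening: 0.0427
grip_force: 0.0
```

```bash
python3 log.py
```

```text
a=117.8 r=37.1 z=0.0892 yaw-109.3=120.1 Ft=-0.1 Fr=-0.3 Fz=0.1 t=19.7 op=0.0427
```

Call:
{"name": "step_arm", "arguments": {"plan": [[0,0,-0.02,0,0,0,0],[0,0,-0.06,0,0,0,0],[0,0,-0.12,0,0,0,0],[0,0,-0.18,0,0,0,0],[0,0,-0.2,0,0,0,0]]}}

```text
time_s: 20.2
tool_pos: [0.4887, 0.3637, 0.2447]
eef_rot: [-3.141, 0.006, -2.279]
contact_force: [-0.0, 0.9, -0.6]
opening: 0.0431
grip_force: 0.0
```

```bash
python3 - <<'E'
from h import *
from cell import status,imaging
import cv2
s=status.get_state(); print(s["tool_pos"],s["eef_rot"],s["contact_force"])
c=imaging.camera("wrist");cv2.imwrite("pics/w2.png",c["pixels"])
R=Ro.from_euler("xyz",s["eef_rot"]).as_matrix();T=np.eye(4);T[:3,:3]=R;T[:3,3]=s["tool_pos"];M=T@c["hand_eye"]
for a in (104,110,116):
    q=c["K"]@(M[:3,:3].T@(knob(a,.112,.0372)-M[:3,3]));print(a,(q[:2]/q[2]).round(1))
E
```

```text
[0.48873717 0.36374107 0.24465108] [-3.14080129  0.00550916 -2.27873202] [-0.01893176  0.89566783 -0.57659266]
104 [264.2 196.5]
110 [269.3 197.6]
116 [274.5 198.2]
```

View pics/w2.png

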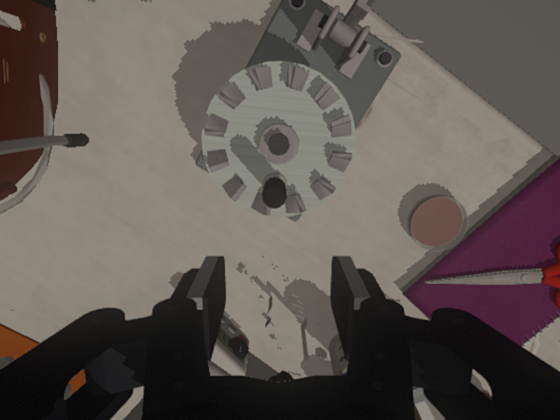

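The knob is at (274,192), which is the 116° stop position. The pawl is lying back and the petri dish has not moved.

```bash
python3 -c "
from cell import robot
print(robot.sign_off())"
```

```text
the job is handed in; nothing more can be done
None
```

The job is handed in: drum eased forward about 11°, pawl flipped and lying back on its own, then drum wound back to the solid home stop about 114° from its start (peak about 13 N at the knob, drag included) and let go.

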